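Latch the dust collector's hatch

TASK

Swing the propped-open hatch of the blue dust collector down, press it gently home against its spring bumpers and, while holding it down, turn the red wing knob a quarter turn clockwise so that its hidden tongue swings under the frame's front edge and the hatch stays down when you let go. Never turn the knob before the hatch is down, never ram the hatch or the tongue hard against the frame, and leave the other things on the bench where they stand.

Things in the scene. Friction and masses are not known exactly. Their poses are not given: they have to be found in the camera images.
- collector: blue box of a bench dust collector, fixed, 240 x 300 x 135 mm high; origin: centre of its underside; x runs from the hatch's free front edge to the hinge, y along the hinge, z up. On its rim sits a steel frame whose front edge bar (28 mm wide, 24 mm thick) sits on shims: the bar's exact height is not reported, its top lies 126 to 144 mm above the underside.
- hatch (a joint): hinge angle of the grey hatch (plate 242 mm from hinge to free edge, 296 x 8 mm, 0.26 kg), rad: 0 is level, underside 135 mm above the box's underside; grows as it opens. A stiff hinge keeps it where it is put (about 1 N at the knob closes it). Its hard stop on the frame's front bar lies somewhere between -0.04 and 0.045; latched, it stays 1 to 4 mm above that stop.
- hatch_hinge (a point): middle of the hinge line, on the hatch's underside, 115 mm from the box's centre towards its +x; axes turn with the hatch (x away from the free edge, z out of its top).
- hatch_push (a point): a bare place on the hatch's top face to push it down: 190 mm from the hinge line towards the free edge, 80 mm from the knob towards the hatch's +y, 8 mm above the underside; axes as the hatch's.
- bumper_mid (a point): midway between the free tops of two sprung rubber bumpers (16 mm across, 230 mm apart along y) in the box's front corners, 200 mm from the hinge. The hatch meets them at about 0.085 rad; they push back with 8 N together at first, then 0.1 N per mm, and lift the hatch again unless it is latched. The point is fixed to the box.
- wing (a joint): angle of the wing knob on the hatch, rad, growing clockwise seen from above: at 0 wings and tongue lie along the hatch's y (tongue to -y), at 1.57 the tongue points at the free edge; end stop 1.62, friction 0.06 N m. The tongue is blocked by the frame at about 0.5 unless the hatch is pressed to within 1.5 mm of its hard stop; 15 to 18 N straight down on the knob does that in every case, safely.
- tongue_tip (a point): tip of the steel tongue hidden below the hatch: 14 mm wide, 6 mm thick, 36 mm from the knob's axis, its top 25.5 mm below the hatch's underside (this point is at mid-thickness). It turns with the knob. The inner face of the frame's front bar lies 24 mm from the knob's axis.
- wing_grip (a point): red wing knob, grip point on its axis, 27 mm above the hatch's top, 190 mm from the hinge, mid-width. Wings: a bar 48 mm long (along this point's y), 10 mm thick (along x), from 8 to 42 mm above the hatch; below it a black round flange, 44 mm across and 8 mm high, on which fingertips can press. z is the axis, out of the hatch; a white mark shows the tongue's side.
- glue_mid (a point): white glue bottle with orange cap, 60 mm across, 150 mm high, standing by the box; point half-way up. Leave it.
- tin_mid (a point): green tin, 74 mm across, 90 mm high; point half-way up. Leave it.
- carving_mid (a point): small wooden carving of a cat's head, about 84 mm across, 94 mm high with ears; point 35 mm above its foot. Leave it.

How it is judged:
On the way, in this order (a step that is already met when the one before it is completed fails the run):
1. the hatch has been swung down onto its bumpers (angle under 0.11 rad) with the knob still unturned (value of joint hatch below 0.11 rad and value of joint wing below 0.75 rad), for 0.2 s.
2. the knob is turned past 1.35 rad with the hatch held down (angle under 0.066 rad) (value of joint wing above 1.35 rad and value of joint hatch below 0.066 rad), for 0.2 s.
At the end, for the whole second after the job is handed in: The hatch stays down by itself (hinge angle under 0.066 rad, which it cannot do against its bumpers unless the tongue is under the frame edge), the wing knob stands past 1.35 rad, both at rest (all of step 2 and velocity of joint wing between -0.05 and 0.05 rad/s and velocity of joint hatch between -0.05 and 0.05 rad/s); the robot touches nothing.
It fails at once if hatch or tongue forced against the frame with more than 16 N (contact force between hatch and frame above 16 N).
It fails at once if the knob turned past 0.9 rad while the hatch is still up (angle over 0.11 rad) (value of joint wing above 0.9 rad and value of joint hatch above 0.11 rad).
It fails at once if the glue bottle moved more than 30 mm (distance of glue_mid from where it was at the start of the episode above 0.03 m).
It fails at once if the paint tin moved more than 30 mm (distance of tin_mid from where it was at the start of the episode above 0.03 m).
It fails at once if the carving moved more than 30 mm (distance of carving_mid from where it was at the start of the episode above 0.03 m).
It also fails if it takes over 70 s, if anything falls off the work surface, if the arm or the gripper's body presses on something with over 40 N, if the wrist force passes 120 N, or if a joint passes its speed limit or range.

ROBOT

A 7-joint arm with a two-finger parallel gripper is mounted at the origin on the work surface. World frame = base frame: x ahead of the robot, y to its left, z up, the work surface at z = 0. Lengths are in m, angles in rad, forces in N, time in s.
With the tool pointing down it reaches from about 0.4 to 0.85 m from the base axis. Payload 10.4 kg.
Tool frame: the origin (TCP) lies at the very end of the fingers, on their centre line; the grasp point (between the pads) lies 19 mm behind it (grasp_offset is the distance from the TCP to the grasp point, in m); z points along the fingers, y is the line along which they close (so a half turn about z gives the same grasp; the last joint's range is limited). The gripper opens to 85 mm and grips with 20 to 120 N. Pads are 22 mm wide; open, the fingers measure 114 mm over their backs; the gripper's body (76 mm by 85 mm) begins 54 mm behind the grasp point. The pads swing forward as they close: fully open they stand 13 mm farther back than shut.
Start: joints at [-1.355, 0.332, -0.065, 1.46, 0.022, 1.35, -0.088], TCP at [0.148, 0.607, 0.231] pointing down, gripper open.
Joint ranges: [-2.6, 2.6], [-0.5, 2.12], [-1.47, 1.34], [0.16, 2.42], [-1.27, 4.41], [0.06, 2.06], [-2.6, 2.6]. Speed limits (rad/s): [2.22, 2.22, 2.79, 2.79, 3.14, 3.14, 3.14].

INTERFACE

Orientations are given as a unit quaternion [x, y, z, w].
In Python, from workcell import * gives the robot as it stands.
- The arm moves only by the tool jog_arm, never from a script. Its argument "plan" is a list of rows, each a list of 3 entries, a list of its own where there are three numbers: the turn, a rotation vector about the tool's x, y, z in rad, then the shift along the tool's x, y, z in m, then the finger opening in m, from 0 to 0.0854. A call has 1 to 8 rows; each row is the pose to reach, as a shift and turn from the pose commanded when the call began, along the tool's axes at that moment; what a row does not reach only later rows make up. A row lasts 1/12 s, in which the tool goes at most 41.7 mm and 7.16 degrees, less where a joint would pass 70% of its speed; a pose out of reach is approached as far as the arm can. A call with a gripper value outside its range is refused whole. The fingers move at their own pace and stop on an object; "force" is the grip in N (left out, the last holds). Time passes only in rows, so rows that repeat a pose let the fingers close. It gives the time, the measured TCP pose, the force, the opening and the grip force at its end, in the units of the state.
- get_obs(): the state, without advancing time (a new reading comes with each control period).
- camera(name): name is "side" or "top" or "wrist"; returns a dict with "img" (384x512x3 uint8, red, green, blue), "mtx" (3x3 intrinsics, pixels), "extrinsics" (4x4, takes a point from camera to world coordinates). Camera axes: x right, y down, z forward; pixel columns grow to the right and rows downward; lengths in m; the calibration is good to about 2 mm. A picture is of the moment at which its call begins. There is no depth.
- hand_in(): hands the job in; it is judged then, once.
The state is a dict: "clock": time; "joint_pos": joint angles; "joint_velocities": joint speeds; "tau": joint torques, N m; "position": TCP position; "ee_rot": TCP orientation; "ft_force": force on the tool from outside, world axes, zero at the start; "torque": the same for the moment, N m; "grip_width": opening from 0.0 (shut) to 1.0 (fully open); "grasp_force": force on a finger pad.
Only numpy, scipy, OpenCV 4.12 (cv2) and the standard library are available. Lean on these libraries where they do the work, as an engineer would, in place of code of your own. Each camera call takes 0.05 s, during which the arm holds its last target. There are 200 camera calls.

## Working session

There is one attempt and no reset: what is moved stays moved. The work goes in short steps, Python scripts to look and compute and a tool call to move; the robot and the scene stay as the last step left them, time stands still between calls to the robot, and variables do not carry over. Pictures are saved under pics/ and viewed, at most 10 in all, crops included, and the job is handed in when it is done.

Besides the shell and the picture viewer there is one more tool, called after "Call:" by a JSON object that holds its "fn" and its "kwargs", one argument or row to a line. jog_arm: Moves the arm, as the interface text tells. Its arguments: {"type":"object","properties":{"plan":{"type":"array"},"force":{"type":"number"}},"required":["plan"]}

```bash
mkdir -p pics; ls; python3 - <<'E'
from workcell import *
import cv2,numpy as np
np.set_printoptions(precision=4,suppress=True)
o=get_obs();print(o)
for n in("side","top"):
    c=camera(n);cv2.imwrite(f"pics/{n}0.png",c["img"][:,:,::-1]);print(n,c["mtx"],c["extrinsics"])
a=[cv2.imread(f"pics/{n}0.png") for n in("side","top")]
E
```

```text
pics
{'clock': 0.0, 'joint_pos': array([-1.3546,  0.3329, -0.0647,  1.4609,  0.0216,  1.3499, -0.0884]), 'joint_velocities': array([ 0.0001, -0.0004,  0.0005, -0.0015, -0.0006,  0.0002,  0.0002]), 'tau': array([  0.0012, -62.5445,   0.0499, -39.16  ,   0.0162,   0.0098,
         0.    ]), 'position': array([0.1478, 0.6069, 0.2305]), 'ee_rot': array([ 0.1191,  0.9929, -0.0007, -0.0001]), 'ft_force': array([ 0.9889,  0.4434, -0.1943]), 'torque': array([-0.0236,  0.0334,  0.0032]), 'grasp_force': 0.0, 'grip_width': 0.9988312144635376}
side [[472.5533   0.     255.687 ]
 [  0.     472.5533 185.1969]
 [  0.       0.       1.    ]] [[-0.6995  0.5756 -0.4236  1.0298]
 [ 0.7144  0.5496 -0.433   0.4794]
 [-0.0164 -0.6055 -0.7957  0.9418]
 [ 0.      0.      0.      1.    ]]
top [[370.084    0.     252.335 ]
 [  0.     370.084  196.6377]
 [  0.       0.       1.    ]] [[-0.0091 -0.9977  0.0665  0.5139]
 [-0.9999  0.0096  0.0074  0.0157]
 [-0.008  -0.0664 -0.9978  1.03  ]
 [ 0.      0.      0.      1.    ]]
```

View pics/side0.png

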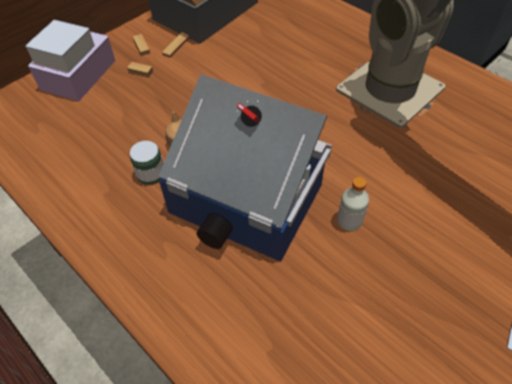

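View pics/top0.png

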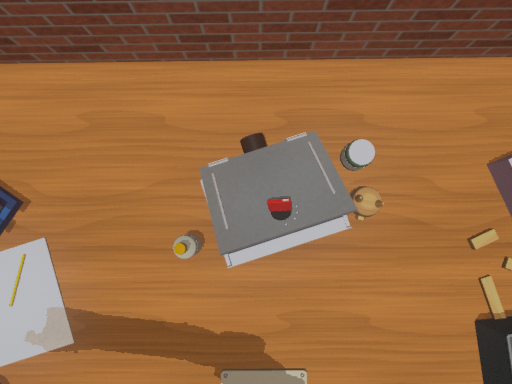

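Side view: the grey hatch has corners near (203,78), (327,117), (165,175) and (283,225), with the knob at (250,115). Top view: hatch over the box, knob at (281,207), glue at (185,247), tin at (360,154), carving at (367,201). The free edge faces the robot. I'll enlarge both for exact corners.

```bash
python3 - <<'E'
import cv2,numpy as np
s=cv2.imread("pics/side0.png")[65:265,155:345];t=cv2.imread("pics/top0.png")[120:280,190:365]
s=cv2.resize(s,None,fx=2.1,fy=2.1,interpolation=cv2.INTER_CUBIC);t=cv2.resize(t,None,fx=2.28,fy=2.28,interpolation=cv2.INTER_CUBIC)
im=np.zeros((430,800,3),np.uint8);im[:s.shape[0],:s.shape[1]]=s;im[:t.shape[0],401:401+t.shape[1]]=t[:,:399]
cv2.imwrite("pics/z.png",im);print(s.shape,t.shape)
E
```

```text
(420, 399, 3) (365, 399, 3)
```

View pics/z.png

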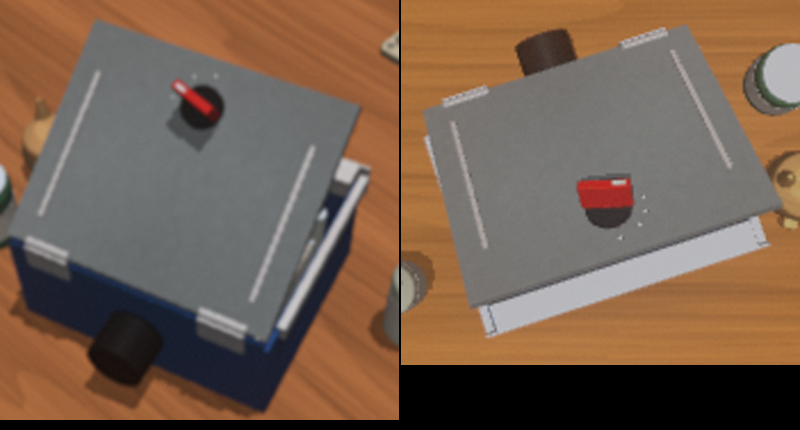

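```bash
cat > h.py <<'E'
import numpy as np
from scipy.spatial.transform import Rotation as R
from scipy.optimize import least_squares
def hatch2w(p,q):
    x,y,yaw,th=p[:4]; q=np.asarray(q,float)
    a=R.from_euler('y',th).apply(q)  # free edge (-x) rises for +th
    a=a+[0.115,0,0.135]
    return R.from_euler('z',yaw).apply(a)+[x,y,0]
def box2w(p,q): return R.from_euler('z',p[2]).apply(q)+[p[0],p[1],0]
def proj(K,E,X):
    c=(np.atleast_2d(X)-E[:3,3])@E[:3,:3]; c=c@K.T; return c[:,:2]/c[:,2:]
def wingpt(p,r,h):
    w=p[4]; return hatch2w(p,[-0.19-r*np.sin(w),-r*np.cos(w),0.008+h])
E
cat > fit.py <<'E'
from workcell import *
from h import *
np.set_printoptions(precision=4,suppress=True)
S=camera("side");T=camera("top")
H=[[-.242,.148,.008],[-.242,-.148,.008],[0,-.148,.008],[0,.148,.008]]
s=np.array([[358,105],[97,20],[15,235],[265,342],[263,410],[178,86],[213,118]])/2.1+[155,65]
t=(np.array([[473,304],[778,208],[688,27],[424,110],[487,336],[631,181],[579,183]])-[401,0])/2.28+[190,120]
def pts(p,n):
    b=[.12,.15,0] if n=='s' else [-.12,.15,.135]
    return np.vstack([hatch2w(p,H),box2w(p,[b]),[wingpt(p,.024,.042)],[wingpt(p,-.024,.042)]])
def f(p):
    return np.r_[(proj(S["mtx"],S["extrinsics"],pts(p,'s'))-s).ravel(),(proj(T["mtx"],T["extrinsics"],pts(p,'t'))-t).ravel()]
r=least_squares(f,[.55,0,.2,.4,.2],loss='soft_l1')
print(r.x);print(f(r.x).reshape(-1,2))
p=r.x;np.save('p.npy',p)
print("grip",hatch2w(p,[-.19,0,.035]),"push",hatch2w(p,[-.19,.08,.008]),"hinge",hatch2w(p,[0,0,0]))
q=p.copy();q[3]=0.0;print("closed grip",hatch2w(q,[-.19,0,.035]))
def down(px,K,E,z):
    d=E[:3,:3]@np.linalg.solve(K,[*px,1]);o=E[:3,3];return o+d*(z-o[2])/d[2]
for n,px,z in(("glue",(185,247),.14),("tin",(361,153),.09),("carv",(367,201),.08)):print(n,down(px,T["mtx"],T["extrinsics"],z))
E
python3 fit.py
```

```text
[ 0.5743 -0.024   0.3064  0.5312  0.3609]
[[ 0.719   0.4887]
 [-0.7176 -0.5143]
 [-4.8795 -1.546 ]
 [-0.214  -1.3207]
 [-0.2915  1.0708]
 [-1.9071 -2.9573]
 [-2.0741 -3.7435]
 [-2.1699  2.25  ]
 [ 0.5985 -0.423 ]
 [-1.8177 -1.2334]
 [-2.0164 -0.0025]
 [-0.0135 -4.3587]
 [-1.0824  2.8888]
 [-1.6588  2.2543]]
grip [ 0.5447 -0.0334  0.2614] push [0.5075 0.0387 0.2382] hinge [0.684  0.0106 0.135 ]
closed grip [ 0.5028 -0.0467  0.17  ]
glue [0.454  0.1844 0.14  ]
tin [ 0.6858 -0.2565  0.09  ]
carv [ 0.5631 -0.2712  0.08  ]
```

```bash
cat >> h.py <<'E'
def rel(o,pos,heading,tilt=None):
    """turn, shift in tool axes from obs pose to target: vertical tool, tool y along heading"""
    y=np.array([np.cos(heading),np.sin(heading),0]);z=np.array([0,0,-1.]);x=np.cross(y,z)
    G=R.from_matrix(np.c_[x,y,z]);C=R.from_quat(o["ee_rot"])
    return (C.inv()*G).as_rotvec().round(4),C.inv().apply(np.array(pos)-o["position"]).round(4)
E
python3 - <<'E'
from workcell import *
from h import *
p=np.load('p.npy');q=p.copy();q[3]=.085;c=hatch2w(q,[-.18,.08,.008]);print(c)
for z in(.32,):print(rel(get_obs(),[c[0],c[1],z],-.055))
E
```

```text
[0.48947351 0.03302793 0.1582527 ]
(array([-7.000e-04,  6.000e-04,  1.387e+00]), array([-0.4678, -0.477 , -0.0888]))
```

Call:
{"fn": "jog_arm", "kwargs": {
  "plan": [
    [[0,0,0.12],[0,0,-0.04],0],
    [[0,0,0.24],[0,0,-0.08],0],
    [[0,0,0.36],[-0.03,-0.03,-0.089],0],
    [[0,0,0.48],[-0.06,-0.06,-0.089],0],
    [[0,0,0.6],[-0.09,-0.09,-0.089],0],
    [[0,0,0.72],[-0.12,-0.12,-0.089],0],
    [[0,0,0.84],[-0.15,-0.15,-0.089],0],
    [[0,0,0.96],[-0.18,-0.18,-0.089],0]
  ],
  "force": 20
}}

```text
clock: 0.87
position: [0.2779, 0.3925, 0.3202]
ee_rot: [0.567, 0.824, 0.0, -0.0]
ft_force: [1.1, 0.3, -0.9]
grip_width: 0.003
grasp_force: 0.0
```

```bash
python3 - <<'E'
from workcell import *
from h import *
o=get_obs();print(o["clock"],o["position"],o["joint_pos"].round(2),o["ft_force"]);print(rel(o,[.4895,.033,.32],-.055))
E
```

```text
0.8667 [0.27794519 0.39250442 0.32023557] [-1.2  -0.03  0.15  1.69  0.    1.48 -0.69] [ 1.09904215  0.34190826 -0.87767923]
(array([-1.000e-04, -4.000e-04,  4.211e-01]), array([-4.114e-01,  6.880e-02,  1.000e-04]))
```

Call:
{"fn": "jog_arm", "kwargs": {
  "plan": [
    [[0,0,0.05],[-0.04,0.007,0],0],
    [[0,0,0.1],[-0.08,0.014,0],0],
    [[0,0,0.16],[-0.12,0.021,0],0],
    [[0,0,0.21],[-0.16,0.028,0],0],
    [[0,0,0.26],[-0.2,0.034,0],0],
    [[0,0,0.31],[-0.24,0.041,0],0],
    [[0,0,0.36],[-0.28,0.048,0],0],
    [[0,0,0.421],[-0.32,0.054,0],0]
  ]
}}

```text
clock: 1.53
position: [0.4445, 0.114, 0.3204]
ee_rot: [0.725, 0.689, 0.0, -0.0]
ft_force: [1.2, 0.3, -0.5]
grip_width: 0.0
grasp_force: 0.0
```

Call:
{"fn": "jog_arm", "kwargs": {
  "plan": [
    [[0,0,0],[-0.033,0.005,0],0],
    [[0,0,0],[-0.066,0.01,0],0],
    [[0,0,0],[-0.091,0.015,0],0],
    [[0,0,0],[-0.091,0.015,0],0],
    [[0,0,0],[-0.091,0.015,0],0]
  ]
}}

```text
clock: 1.95
position: [0.4544, 0.0232, 0.3204]
ee_rot: [0.725, 0.689, 0.0, -0.0]
ft_force: [-0.1, 0.7, 0.1]
grip_width: 0.002
grasp_force: 0.0
```

```bash
python3 - <<'E'
from workcell import *
from h import *
import cv2
o=get_obs();print(o["clock"],o["position"],o["joint_pos"].round(2),o["ft_force"]);print(rel(o,[.4895,.033,.32],-.055))
c=camera("wrist");cv2.imwrite("pics/w1.png",c["img"][:,:,::-1]);print(c["mtx"],c["extrinsics"])
E
```

```text
1.95 [0.45444817 0.02318958 0.32037879] [-0.82 -0.14  0.61  1.76  0.08  1.49 -0.27] [-0.13318556  0.69132897  0.06525451]
(array([ 0.0001, -0.0008,  0.0031]), array([0.0116, 0.0345, 0.0004]))
[[312.10092099   0.         254.93282302]
 [  0.         312.10092099 186.27596794]
 [  0.           0.           1.        ]] [[ 9.98660456e-01 -4.96838990e-02 -1.44500618e-02  4.58013030e-01]
 [-5.17423536e-02 -9.58105022e-01 -2.81704625e-01  9.45047581e-02]
 [ 1.51507389e-04  2.82074950e-01 -9.59392360e-01  4.63232897e-01]
 [ 0.00000000e+00  0.00000000e+00  0.00000000e+00  1.00000000e+00]]
```

View pics/w1.png

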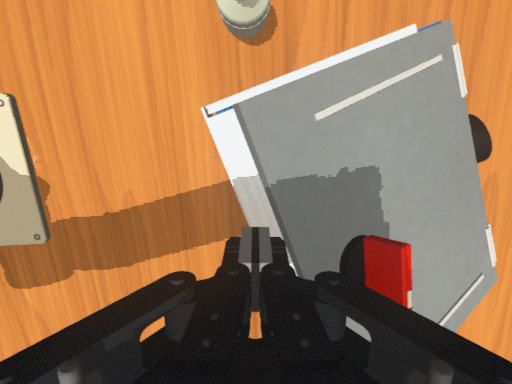

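Wrist view: knob at about (385,270), hatch +y free corner near (236,110), hinge +y corner near (450,22), and fingertips at (255,250) just in front of the free edge. I'll refine the fit with these points.

```bash
sed -i 's/^r=least.*/K3=np.array([[312.1,0,254.93],[0,312.1,186.28],[0,0,1]]);E3=np.array([[.99866,-.049684,-.01445,.458013],[-.051742,-.958105,-.281705,.094505],[.00015,.282075,-.959392,.463233],[0,0,0,1]])\
w=np.array([[237,109],[450,22],[495,272],[412,243],[364,235]])\
def f3(p): return (proj(K3,E3,np.vstack([hatch2w(p,[H[0],H[3],H[2]]),[wingpt(p,-.024,.042)*0+wa(p,.005,-.024,.042)],[wa(p,-.005,-.024,.008)]]))-w).ravel()\
def wa(p,a,b,h):\
    c,s_=np.cos(p[4]),np.sin(p[4]);return hatch2w(p,[-.19+a*c+b*-s_*-1*-1*-1,b*0+(-b)*0+a*-s_+(-b)*c,.008+h])\
g=lambda p:np.r_[f(p),f3(p)]\
r=least_squares(g,[.55,0,.2,.4,.2],loss="soft_l1");print(f3(r.x).reshape(-1,2))/' fit.py; python3 fit.py
```

```text
[[ 1.1447 -6.04  ]
 [-0.3077 -1.9609]
 [ 0.98    9.0442]
 [-2.3688 -0.3011]
 [-3.8627  6.9263]]
[ 0.5727 -0.0256  0.3051  0.5712 -0.1858]
[[  0.0499  -1.4412]
 [ -2.2263  -2.7093]
 [ -4.8204  -2.2971]
 [ -0.4222  -2.0787]
 [ -0.4235   0.218 ]
 [ -6.2382   1.7118]
 [ -0.4621 -10.4348]
 [ -2.6576   0.8078]
 [  1.5843  -2.1489]
 [ -1.123   -0.6325]
 [ -1.3571   0.4547]
 [  0.5605  -3.7507]
 [ -2.4331  -4.2553]
 [ -0.4156   5.4072]]
grip [ 0.548  -0.0334  0.2672] push [0.51   0.0385 0.2445] hinge [0.6824 0.0089 0.135 ]
closed grip [ 0.5012 -0.0481  0.17  ]
glue [0.454  0.1844 0.14  ]
tin [ 0.6858 -0.2565  0.09  ]
carv [ 0.5631 -0.2712  0.08  ]
```

Call:
{"fn": "jog_arm", "kwargs": {
  "plan": [
    [[0,0,0],[0.011,0.033,0.0],0],
    [[0,0,0],[0.011,0.033,0.025],0],
    [[0,0,0],[0.011,0.033,0.05],0],
    [[0,0,0],[0.011,0.033,0.065],0],
    [[0,0,0],[0.011,0.033,0.08],0],
    [[0,0,0],[0.011,0.033,0.095],0],
    [[0,0,0],[0.011,0.033,0.11],0],
    [[0,0,0],[0.011,0.033,0.12],0]
  ]
}}

```text
clock: 2.77
position: [0.4873, 0.035, 0.1988]
ee_rot: [0.723, 0.69, -0.001, -0.0]
ft_force: [-0.5, 0.4, -0.0]
grip_width: -0.003
grasp_force: 0.4
```

Call:
{"fn": "jog_arm", "kwargs": {
  "plan": [
    [[0,0,0],[0,0,0.01],0],
    [[0,0,0],[0,0,0.02],0],
    [[0,0,0],[0,0,0.028],0],
    [[0,0,0],[0,0,0.034],0],
    [[0,0,0],[0,0,0.034],0]
  ]
}}

```text
clock: 3.18
position: [0.4874, 0.0337, 0.1652]
ee_rot: [0.724, 0.69, -0.001, -0.0]
ft_force: [-0.0, -0.8, -0.3]
grip_width: -0.003
grasp_force: 0.0
```

Call:
{"fn": "jog_arm", "kwargs": {
  "plan": [
    [[0,0,0],[0,0,0.003],0],
    [[0,0,0],[0,0,0.005],0],
    [[0,0,0],[0,0,0.006],0],
    [[0,0,0],[0,0,0.007],0],
    [[0,0,0],[0,0,0.007],0]
  ]
}}

```text
clock: 3.6
position: [0.4881, 0.0337, 0.1595]
ee_rot: [0.724, 0.69, 0.0, 0.0]
ft_force: [-0.4, -0.5, 1.6]
grip_width: 0.001
grasp_force: 0.7
```

```bash
python3 - <<'E'
from workcell import *
import cv2,numpy as np
print(get_obs()["ft_force"])
s=camera("side")["img"][40:290,130:360];w=camera("wrist")["img"]
s=cv2.resize(s,(353,384));cv2.imwrite("pics/c2.png",cv2.resize(np.hstack([s,w]),(800,355))[:,:,::-1])
E
```

```text
[-0.40206309 -0.47391076  1.61809743]
```

View pics/c2.png

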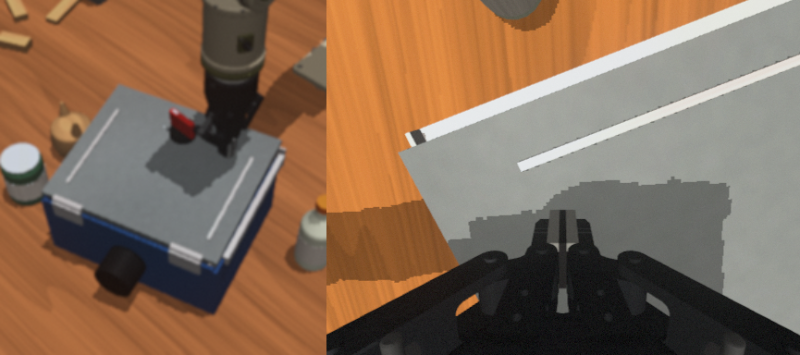

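The hatch is down near its bumpers with the tips resting on it. I'll press slightly more, dwell, then lift and look at the knob.

Call:
{"fn": "jog_arm", "kwargs": {
  "plan": [
    [[0,0,0],[0,0,0.001],0],
    [[0,0,0],[0,0,0.002],0],
    [[0,0,0],[0,0,0.002],0],
    [[0,0,0],[0,0,0.002],0]
  ]
}}

```text
clock: 4.03
position: [0.4879, 0.0337, 0.1577]
ee_rot: [0.724, 0.69, 0.0, -0.0]
ft_force: [-2.6, -0.5, 6.4]
grip_width: 0.001
grasp_force: 3.4
```

Call:
{"fn": "jog_arm", "kwargs": {
  "plan": [
    [[0,0,0],[0,0,-0.03],0],
    [[0,0,0],[0,0,-0.07],0],
    [[0,0,0],[0.03,0,-0.1],0.03],
    [[0,0,0],[0.06,0,-0.1],0.03],
    [[0,0,0],[0.06,0,-0.1],0.03],
    [[0,0,0],[0.06,0,-0.1],0.03]
  ]
}}

```text
clock: 4.53
position: [0.4908, 0.0955, 0.2572]
ee_rot: [0.723, 0.691, 0.0, 0.0]
ft_force: [0.1, -1.0, -1.6]
grip_width: 0.35
grasp_force: 0.0
```

```bash
python3 - <<'E'
from workcell import *
from h import *
import cv2
t=camera("top");w=camera("wrist");p=np.load('p.npy');p[3]=.09
o=get_obs();print(o["position"],o["ft_force"])
for wa in(0,.2,.4):
    p[4]=wa
    for c in(t,w):print(wa,proj(c["mtx"],c["extrinsics"],[wingpt(p,.024,.042),wingpt(p,-.024,.042),wingpt(p,0,.042)]).round(1).tolist())
a=cv2.resize(t["img"][170:250,240:320],(400,400),interpolation=cv2.INTER_CUBIC)
print(np.allclose(t["img"].shape,(384,512,3)))
cv2.imwrite("pics/k3.png",np.hstack([cv2.resize(w["img"],(400,300)),cv2.resize(a,(300,300))])[:,:,::-1])
E
```

```text
[0.49068319 0.09303301 0.2567916 ] [ 0.1639365  -0.55275034 -0.60397373]
0 [[293.5, 221.1], [273.0, 227.8], [283.2, 224.5]]
0 [[292.3, 391.3], [272.9, 346.5], [282.8, 369.5]]
0.2 [[294.0, 223.2], [272.5, 225.7], [283.2, 224.5]]
0.2 [[286.6, 392.9], [278.9, 344.9], [282.8, 369.5]]
0.4 [[294.0, 225.4], [272.5, 223.5], [283.2, 224.5]]
0.4 [[280.8, 393.5], [284.9, 344.2], [282.8, 369.5]]
True
```

View pics/k3.png

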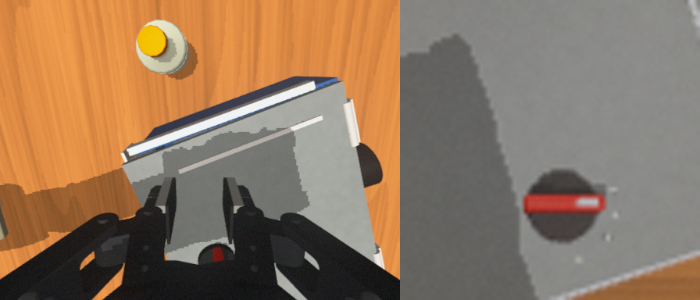

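Top crop: the wing is about horizontal, centred at image (284,224.4), which agrees with the model's (283.2,224.5). I'll get the wing angle from the red mask.

```bash
python3 - <<'E'
from workcell import *
from h import *
import cv2
t=camera("top");p=np.load('p.npy');p[3]=.09
i=t["img"][205:245,260:305].astype(int);m=(i[...,0]>110)&(i[...,0]-i[...,1]>60)
ys,xs=np.nonzero(m);print(len(xs),xs.mean()+260,ys.mean()+205)
C=np.cov(xs,ys);v=np.linalg.eigh(C)[1][:,1];v*=np.sign(v[0]);a=np.arctan2(v[1],v[0]);print("img ang",a)
def ang(w):
    p[4]=w;q=proj(t["mtx"],t["extrinsics"],[wingpt(p,-.024,.042),wingpt(p,.024,.042)]);d=q[1]-q[0];return np.arctan2(d[1],d[0])
from scipy.optimize import brentq
w=brentq(lambda w:ang(w)-a,-.5,1);print("wing",w)
p[4]=w
h=p[2]-w;g=hatch2w(p,[-.19,0,.008]);q=p.copy();q[3]=.03;gd=hatch2w(q,[-.19,0,.016]);ax=wingpt(p,0,.035)
print("heading",h,"flange top now",hatch2w(p,[-.19,0,.016]),"wing mid",ax,"down",gd)
print(rel(get_obs(),[ax[0],ax[1],.25],h))
E
```

```text
94 282.52127659574467 224.02127659574467
img ang 0.012286453640692073
wing 0.3274059724027588
heading -0.022286797519016244 flange top now [ 0.50328913 -0.04748011  0.16801217] wing mid [ 0.50560377 -0.0467511   0.19490289] down [ 0.50172334 -0.04797326  0.15669195]
(array([-0.0006,  0.0005, -0.0279]), array([-0.1385,  0.0218,  0.0069]))
```

Call:
{"fn": "jog_arm", "kwargs": {
  "plan": [
    [[0,0,-0.02],[-0.035,0.005,0],0.03],
    [[0,0,-0.025],[-0.07,0.01,0],0.03],
    [[0,0,-0.025],[-0.105,0.015,0],0.03],
    [[0,0,-0.025],[-0.139,0.019,0.0],0.03],
    [[0,0,-0.025],[-0.139,0.019,0.0],0.03],
    [[0,0,-0.025],[-0.139,0.019,0.0],0.03]
  ]
}}

```text
clock: 5.18
position: [0.5026, -0.0493, 0.2571]
ee_rot: [0.718, 0.696, -0.0, -0.0]
ft_force: [0.1, 1.8, -0.0]
grip_width: 0.353
grasp_force: 0.0
```

```bash
python3 - <<'E'
from workcell import *
from h import *
import cv2
o=get_obs();print(o["position"],o["ft_force"],o["joint_pos"].round(2),o["grip_width"]);print(rel(o,[.503,-.0475,.178],-.022))
w=camera("wrist");p=np.load('p.npy');p[3]=.09;p[4]=.32
print(proj(w["mtx"],w["extrinsics"],[wingpt(p,.024,.042),wingpt(p,-.024,.042),wingpt(p,0,.042)]).round(1).tolist())
cv2.imwrite("pics/k4.png",w["img"][:,:,::-1])
E
```

```text
[ 0.50255666 -0.04933819  0.25710124] [ 0.12954397  1.75909564 -0.04412708] [-0.72  0.03  0.75  1.77 -0.02  1.35  0.01] 0.3525607424324255
(array([-0.0003,  0.    , -0.008 ]), array([0.0019, 0.0004, 0.0791]))
[[260.8, 234.1], [260.0, 165.7], [260.4, 200.9]]
```

View pics/k4.png

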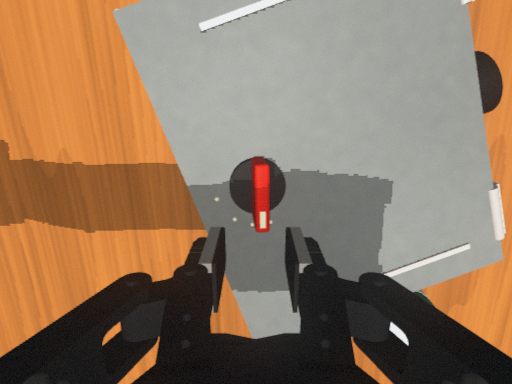

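Call:
{"fn": "jog_arm", "kwargs": {
  "plan": [
    [[0,0,0],[0.002,0,0.02],0.03],
    [[0,0,0],[0.002,0,0.04],0.03],
    [[0,0,0],[0.002,0,0.06],0.03],
    [[0,0,0],[0.002,0,0.075],0.03],
    [[0,0,0],[0.002,0,0.079],0.022],
    [[0,0,0],[0.002,0,0.079],0.022],
    [[0,0,0],[0.002,0,0.079],0.022]
  ]
}}

```text
clock: 5.82
position: [0.5034, -0.0437, 0.1788]
ee_rot: [0.715, 0.699, 0.0, 0.0]
ft_force: [-0.5, 0.5, 0.4]
grip_width: 0.254
grasp_force: 0.0
```

Call:
{"fn": "jog_arm", "kwargs": {
  "plan": [
    [[0,0,0],[-0.003,0,0.003],0.02],
    [[0,0,0],[-0.003,0,0.006],0.02],
    [[0,0,0],[-0.003,0,0.009],0.02],
    [[0,0,0],[-0.003,0,0.011],0.02],
    [[0,0,0],[-0.003,0,0.012],0.02],
    [[0,0,0],[-0.003,0,0.012],0.02]
  ]
}}

```text
clock: 6.32
position: [0.503, -0.0474, 0.1666]
ee_rot: [0.716, 0.698, 0.0, -0.0]
ft_force: [-2.3, -2.0, 6.1]
grip_width: 0.231
grasp_force: 2.7
```

Call:
{"fn": "jog_arm", "kwargs": {
  "plan": [
    [[0,0,0],[0,0,0.001],0.02],
    [[0,0,0],[0,0,0.002],0.02],
    [[0,0,0],[0,0,0.003],0.02],
    [[0,0,0],[0,0,0.004],0.02],
    [[0,0,0],[0,0,0.005],0.02],
    [[0,0,0],[0,0,0.006],0.02],
    [[0,0,0],[0,0,0.006],0.02]
  ]
}}

```text
clock: 6.9
position: [0.5024, -0.0476, 0.1605]
ee_rot: [0.716, 0.698, -0.001, -0.001]
ft_force: [-4.1, -1.4, 6.6]
grip_width: 0.233
grasp_force: 3.2
```

Call:
{"fn": "jog_arm", "kwargs": {
  "plan": [
    [[0,0,0],[0,0,0.0005],0.02],
    [[0,0,0],[0,0,0.001],0.02],
    [[0,0,0],[0,0,0.0015],0.02],
    [[0,0,0],[0,0,0.002],0.02],
    [[0,0,0],[0,0,0.002],0.02]
  ]
}}

```text
clock: 7.32
position: [0.5023, -0.0476, 0.1585]
ee_rot: [0.716, 0.698, -0.001, -0.001]
ft_force: [-6.4, -1.2, 8.0]
grip_width: 0.235
grasp_force: 4.0
```

Call:
{"fn": "jog_arm", "kwargs": {
  "plan": [
    [[0,0,0],[0,0,0.0005],0.02],
    [[0,0,0],[0,0,0.001],0.02],
    [[0,0,0],[0,0,0.001],0.02]
  ]
}}

```text
clock: 7.57
position: [0.5025, -0.0476, 0.1582]
ee_rot: [0.716, 0.698, -0.0, -0.001]
ft_force: [-8.4, -1.6, 16.0]
grip_width: 0.235
grasp_force: 8.0
```

Call:
{"fn": "jog_arm", "kwargs": {
  "plan": [
    [[0,0,0],[0,-0.001,0],0.018],
    [[0,0,0],[0,-0.001,0],0.016],
    [[0,0,0],[0,-0.001,0],0.016]
  ],
  "force": 20
}}

```text
clock: 7.82
position: [0.5015, -0.0475, 0.1583]
ee_rot: [0.716, 0.698, -0.0, -0.001]
ft_force: [-9.3, -0.5, 18.0]
grip_width: 0.187
grasp_force: 8.8
```

Call:
{"fn": "jog_arm", "kwargs": {
  "plan": [
    [[0,0,0],[0,-0.001,-0.0003],0.014],
    [[0,0,0],[0,-0.001,-0.0003],0.012],
    [[0,0,0],[0,-0.001,-0.0003],0.012]
  ],
  "force": 20
}}

```text
clock: 8.07
position: [0.5029, -0.0474, 0.1587]
ee_rot: [0.716, 0.698, 0.002, 0.002]
ft_force: [5.2, -1.6, 4.3]
grip_width: 0.146
grasp_force: 7.5
```

Call:
{"fn": "jog_arm", "kwargs": {
  "plan": [
    [[0,0,0],[0,0.001,0],0.01],
    [[0,0,0],[0,0.001,0],0.006],
    [[0,0,0],[0,0.001,0],0.006]
  ],
  "force": 20
}}

```text
clock: 8.32
position: [0.5035, -0.0474, 0.1586]
ee_rot: [0.716, 0.699, 0.001, 0.001]
ft_force: [5.3, -1.0, 5.7]
grip_width: 0.116
grasp_force: 20.7
```

Call:
{"fn": "jog_arm", "kwargs": {
  "plan": [
    [[0,0,0],[0,0.001,0.0003],0.006],
    [[0,0,0],[0,0.001,0.0006],0.006],
    [[0,0,0],[0,0.001,0.0006],0.006]
  ]
}}

```text
clock: 8.57
position: [0.5036, -0.0475, 0.1584]
ee_rot: [0.716, 0.698, 0.001, 0.0]
ft_force: [-3.9, -1.9, 15.9]
grip_width: 0.116
grasp_force: 21.9
```

Call:
{"fn": "jog_arm", "kwargs": {
  "plan": [
    [[0,0,0.06],[0,0,0],0.006],
    [[0,0,0.12],[0,0,0],0.006],
    [[0,0,0.18],[0,0,0],0.006],
    [[0,0,0.24],[0,0,0],0.006]
  ],
  "force": 25
}}

```text
clock: 8.9
position: [0.5033, -0.0475, 0.1584]
ee_rot: [0.795, 0.607, 0.0, -0.0]
ft_force: [-6.6, -0.5, 18.7]
grip_width: 0.114
grasp_force: 24.9
```

```bash
python3 -c "
from workcell import *
o=get_obs();print(o['ft_force'],o['torque'],o['joint_pos'].round(2),o['ee_rot'])"
```

```text
[-6.64882238 -0.54194646 18.71803125] [-0.23786904  1.96559772  0.03823966] [-0.71  0.14  0.78  1.9  -0.11  1.14 -0.16] [ 7.95043747e-01  6.06551972e-01  3.69997377e-04 -9.18580520e-05]
```

Call:
{"fn": "jog_arm", "kwargs": {
  "plan": [
    [[0,0,0.06],[0,-0.0003,-0.0002],0.006],
    [[0,0,0.12],[0,-0.0003,-0.0002],0.006],
    [[0,0,0.18],[0,-0.0003,-0.0002],0.006],
    [[0,0,0.24],[0,-0.0003,-0.0002],0.006]
  ]
}}

```text
clock: 9.23
position: [0.503, -0.0474, 0.1584]
ee_rot: [0.862, 0.507, 0.0, -0.0]
ft_force: [-5.0, -0.6, 16.5]
grip_width: 0.114
grasp_force: 24.9
```

```bash
python3 -c "
from workcell import *
o=get_obs();print(o['ft_force'],o['torque'],o['joint_pos'].round(2))"
```

```text
[-5.00463784 -0.63709755 16.49343183] [-0.28200049  1.76804272  0.09336425] [-0.73  0.14  0.8   1.9  -0.11  1.14 -0.4 ]
```

Call:
{"fn": "jog_arm", "kwargs": {
  "plan": [
    [[0,0,0.06],[0,0,0],0.006],
    [[0,0,0.12],[0,0,0],0.006],
    [[0,0,0.18],[0,0,0],0.006],
    [[0,0,0.24],[0,0,0],0.006],
    [[0,0,0.3],[0,0,0],0.006],
    [[0,0,0.36],[0,0,0],0.006]
  ]
}}

```text
clock: 9.73
position: [0.5028, -0.047, 0.1583]
ee_rot: [0.939, 0.345, 0.0, -0.0]
ft_force: [-6.6, 0.5, 15.4]
grip_width: 0.114
grasp_force: 26.9
```

```bash
python3 -c "
from workcell import *
o=get_obs();print(o['ft_force'],o['torque'],o['joint_pos'].round(2))"
```

```text
[-6.55728511  0.54170024 15.44650102] [0.11417537 1.87141417 0.05834522] [-0.76  0.14  0.84  1.9  -0.12  1.14 -0.75]
```

Call:
{"fn": "jog_arm", "kwargs": {
  "plan": [
    [[0,0,0.06],[0,0,0],0.006],
    [[0,0,0.12],[0,0,0],0.006],
    [[0,0,0.18],[0,0,0],0.006],
    [[0,0,0.24],[0,0,0],0.006],
    [[0,0,0.3],[0,0,0],0.006],
    [[0,0,0.35],[0,0,0],0.006],
    [[0,0,0.38],[0,0,0],0.006],
    [[0,0,0.38],[0,0,0],0.006]
  ]
}}

```text
clock: 10.4
position: [0.5027, -0.0468, 0.1583]
ee_rot: [0.987, 0.162, -0.0, -0.001]
ft_force: [-7.5, 1.8, 17.3]
grip_width: 0.112
grasp_force: 27.8
```

```bash
python3 - <<'E'
from workcell import *
import cv2,numpy as np
o=get_obs();print(o['ft_force'],o['torque'],o['joint_pos'].round(2))
E
```

```text
[-7.53896948  1.76776416 17.33634514] [ 0.13500015  1.9702304  -0.03703443] [-0.8   0.15  0.88  1.91 -0.13  1.14 -1.12]
```

Call:
{"fn": "jog_arm", "kwargs": {
  "plan": [
    [[0,0,0],[0,0,-0.0005],0.006],
    [[0,0,0],[0,0,-0.001],0.012],
    [[0,0,0],[0,0,-0.001],0.02],
    [[0,0,0],[0,0,-0.002],0.03],
    [[0,0,0],[0,0,-0.004],0.03],
    [[0,0,0],[0,0,-0.008],0.03],
    [[0,0,0],[0,0,-0.02],0.03],
    [[0,0,0],[0,0,-0.05],0.03]
  ]
}}

```text
clock: 11.07
position: [0.5007, -0.0468, 0.2051]
ee_rot: [0.987, 0.163, -0.003, 0.0]
ft_force: [0.2, -0.2, 0.3]
grip_width: 0.348
grasp_force: 0.0
```

Call:
{"fn": "jog_arm", "kwargs": {
  "plan": [
    [[0,0,0],[0,0,-0.03],0.03],
    [[0,0,0],[0,0,-0.06],0.03],
    [[0,0,0],[0,0.03,-0.09],0.03],
    [[0,0,0],[0,0.06,-0.1],0.03],
    [[0,0,0],[0,0.09,-0.1],0.03],
    [[0,0,0],[0,0.09,-0.1],0.03],
    [[0,0,0],[0,0.09,-0.1],0.03]
  ]
}}

```text
clock: 11.65
position: [0.5314, -0.1341, 0.3071]
ee_rot: [0.987, 0.161, -0.0, 0.001]
ft_force: [-0.0, 1.2, -0.2]
grip_width: 0.35
grasp_force: 0.0
```

```bash
python3 - <<'E'
from workcell import *
from h import *
import cv2
o=get_obs();print(o['position'],o['ft_force'])
t=camera("top");w=camera("wrist");s=camera("side")
p=np.load('p.npy');p[4]=1.55
for th in(.05,.085):
    p[3]=th;print(th,[proj(c["mtx"],c["extrinsics"],[wingpt(p,.024,.042),wingpt(p,-.024,.042)]).round(1).tolist() for c in(t,w,s)])
a=cv2.resize(t["img"][170:270,215:315],(300,300),interpolation=cv2.INTER_CUBIC)
b=cv2.resize(s["img"][60:210,150:350],(400,300),interpolation=cv2.INTER_CUBIC)
x=np.zeros((600,800,3),np.uint8);x[:300,:300]=a;x[:300,300:700]=b;x[300:,:400]=cv2.resize(w["img"],(400,300))
cv2.imwrite("pics/f5.png",x[:,:,::-1])
E
```

```text
[ 0.53135505 -0.13405028  0.30709995] [-0.03623797  1.18445353 -0.16018607]
0.05 [[[287.0, 235.6], [279.8, 215.4]], [[151.3, 207.8], [146.7, 152.5]], [[262.1, 114.7], [252.7, 129.5]]]
0.085 [[[286.9, 234.8], [279.6, 214.5]], [[148.3, 208.3], [144.2, 151.2]], [[261.6, 112.9], [252.2, 128.3]]]
```

View pics/f5.png

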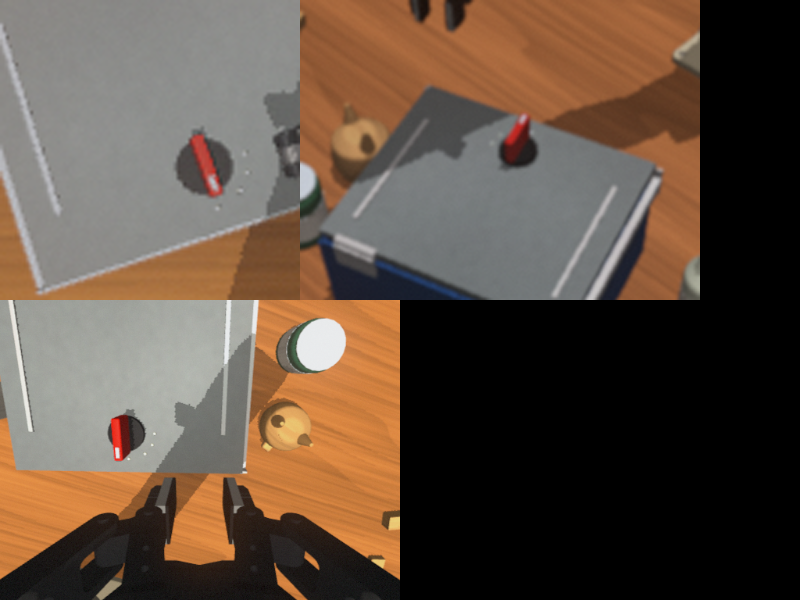

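Top and wrist views show the white mark pointing at the free edge, so the knob is turned about 1.55 rad. The hatch looks down and the carving and tin have not moved. One numeric check of the hatch angle from the side view remains: the +y free corner is at about (327.5,144).

```bash
python3 - <<'E'
from workcell import *
from h import *
s=camera("side");t=camera("top");p=np.load('p.npy')
for th in(.04,.05,.085,.1):
    p[3]=th;print(th,[proj(c["mtx"],c["extrinsics"],hatch2w(p,[[-.242,.148,.008],[-.242,-.148,.008]])).round(1).tolist() for c in (s,t)])
# template alignment of knob mark: red blob centroid now
i=s["img"].astype(int);m=(i[...,0]>110)&(i[...,0]-i[...,1]>80)&(i[...,2]<60);m[:90]=0;m[150:]=0;m[:,:230]=0;m[:,290:]=0;y,x=np.nonzero(m);print(len(x),x.mean(),y.mean())
E
```

```text
0.04 [[[327.1, 140.3], [213.4, 100.9]], [[229.4, 266.9], [348.9, 227.8]]]
0.05 [[[327.2, 139.6], [213.3, 100.2]], [[229.3, 266.9], [349.1, 227.7]]]
0.085 [[[327.5, 137.3], [212.8, 97.8]], [[228.9, 267.0], [349.9, 227.4]]]
0.1 [[[327.6, 136.3], [212.6, 96.8]], [[228.7, 267.0], [350.2, 227.3]]]
52 257.4423076923077 126.46153846153847
```

```bash
python3 -c "
from workcell import *
print(hand_in())"
```

```text
the job is handed in; nothing more can be done
None
```

I swung the hatch down, pressed it home, turned the knob to about 1.55 rad and handed the job in. After I let go, the pictures showed the hatch still down (about 0.04 rad or less) with its white mark pointing at the free edge, but `hand_in()` gave no verdict.

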